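# Shut the test drawer and start the test

## Task

Start the test of the blue circuit module: with the fingertips push the drawer it lies in fully home, then press down the green start button on top of that same box and let it come up again. Leave the other box's drawer and button alone, do not touch or lift either module, and do not disturb the things lying around.

Things in the scene. Friction and masses are not known exactly. Their poses are not given: they have to be found in the camera images.
- blue_box: test box whose drawer holds the blue circuit module (the two boxes look the same otherwise): grey case with a white top, 130 (x) x 118 (y) x 58 mm high, fixed to the bench. Origin: centre of its underside; x points from the front to the back of the box (the drawer comes out towards -x), y to its left side, z up
- blue_drawer (a joint): drawer of that box: 0 = fully home (the front plate against the case), grows in m as it comes out towards the box's -x, stop at 0.10. It starts 0.055 to 0.085 out. A plain slide without spring or catch that stays where it is left; about 1.5 N moves it slowly
- blue_front (a point): middle of the outside face of that drawer's front plate, 31 mm above the bench; moves with the drawer. The plain aluminium plate has no handle, is 112 wide, 12 thick and 48 mm tall (from 7 to 55 mm above the bench), its face square to the box's x; with the drawer home the face stands 77 mm in front of the box's origin. Axes as the box's
- blue_tray (a point): middle of the tray floor in that drawer, 12 mm above the bench; moves with the drawer. The tray inside is 112 (x) x 90 (y) mm with 22 mm high sides. Axes as the box's
- blue_button (a joint): start button of that box, a spring push button: 0 = released, grows in m as it is pressed down, 0.006 = fully down, which takes 5 N; it comes back up by itself
- blue_button_top (a point): middle of the top of that box's round green start button (28 mm across), on the white top of the box 15 mm behind the middle of the case, pressed straight down; the point moves with it
- blue_module: blue circuit board module with a white connector, 40 x 52 x 11 mm, lying loose in the tray of that drawer. Origin: centre of its underside
- green_box: test box whose drawer holds the green circuit module (the two boxes look the same otherwise): grey case with a white top, 130 (x) x 118 (y) x 58 mm high, fixed to the bench. Origin: centre of its underside; x points from the front to the back of the box (the drawer comes out towards -x), y to its left side, z up
- green_drawer (a joint): drawer of that box: 0 = fully home (the front plate against the case), grows in m as it comes out towards the box's -x, stop at 0.10. It starts 0.055 to 0.085 out. A plain slide without spring or catch that stays where it is left; about 1.5 N moves it slowly
- green_front (a point): middle of the outside face of that drawer's front plate, 31 mm above the bench; moves with the drawer. The plain aluminium plate has no handle, is 112 wide, 12 thick and 48 mm tall (from 7 to 55 mm above the bench), its face square to the box's x; with the drawer home the face stands 77 mm in front of the box's origin. Axes as the box's
- green_tray (a point): middle of the tray floor in that drawer, 12 mm above the bench; moves with the drawer. The tray inside is 112 (x) x 90 (y) mm with 22 mm high sides. Axes as the box's
- green_button (a joint): start button of that box, a spring push button: 0 = released, grows in m as it is pressed down, 0.006 = fully down, which takes 5 N; it comes back up by itself
- green_button_top (a point): middle of the top of that box's round green start button (28 mm across), on the white top of the box 15 mm behind the middle of the case, pressed straight down; the point moves with it
- green_module: green circuit board module with a white connector, 48 x 62 x 11 mm, lying loose in the tray of that drawer. Origin: centre of its underside
- multimeter: yellow and black digital multimeter lying on its back, 148 x 70 x 44 mm, loose bystander. Origin: centre of its underside
- transformer: small mains transformer, 72 x 66 x 42 mm, loose bystander. Origin: centre of its underside
- nut_driver: orange-handled screwdriver lying on its side, 170 x 28 x 26 mm, loose bystander. Origin: centre of its underside
- marker_blue: blue felt marker lying down, 134 x 18 x 18 mm, loose bystander. Origin: centre of its underside
- tape_amber: roll of amber tape lying flat, 74 x 72 x 12 mm, loose bystander. Origin: centre of its underside
- ipa_bottle: white solvent dispenser with red top, 60 x 60 x 133 mm, loose bystander. Origin: centre of its underside
Things that resemble listed ones, but are neither listed nor needed, are in the scene too. What is shaped like the green_module but yellow is not meant.

How it is judged:
On the way, in this order (a step that is already met when the one before it is completed fails the run):
1. the blue module's drawer is pushed fully home (value of joint blue_drawer below 0.003 m), for 0.2 s.
2. the start button of that box is pressed down with its drawer home (value of joint blue_button above 0.0045 m and value of joint blue_drawer below 0.003 m and contact force between the fingers and anything else above 1 N), for 0.1 s.
At the end, for the whole second after the job is handed in: The blue module's drawer is within 3 mm of fully home with the module lying in its tray, the start button is up again (within 1.5 mm), the other button is up and the other drawer is within 4 mm of where it was with its module in it (value of joint blue_drawer below 0.003 m and value of joint each of blue_button, green_button below 0.0015 m and distance of green_front from where it was at the start of the episode below 0.004 m and horizontal distance between blue_module and blue_tray below 0.05 m and height (world z) of each of blue_module, green_module below 0.02 m and horizontal distance between green_module and green_tray below 0.05 m and linear speed of blue_module below 0.02 m/s); the robot touches nothing.
It fails at once if the start button is pressed while the drawer is still out (value of joint blue_button above 0.003 m and value of joint blue_drawer above 0.006 m).
It fails at once if the other box's button is pressed, or its drawer moved more than 8 mm (value of joint green_button above 0.002 m or distance of green_front from where it was at the start of the episode above 0.008 m).
It fails at once if the blue module is touched by the robot or lifted (contact force between any of the fingers, the arm and blue_module above 0.3 N or height (world z) of blue_module above 0.025 m).
It fails at once if the green module is touched by the robot or lifted (contact force between any of the fingers, the arm and green_module above 0.3 N or height (world z) of green_module above 0.025 m).
It fails at once if something lying around is moved more than 10 mm (distance of any of multimeter, transformer, nut_driver, marker_blue, tape_amber, ipa_bottle from where it was at the start of the episode above 0.01 m).
It also fails if it takes over 48 s, if anything falls off the work surface, if the arm or the gripper's body presses on something with over 40 N, if the wrist force passes 120 N, or if a joint passes its speed limit or range.

## Robot

A 6-joint arm with a two-finger parallel gripper is mounted at the origin on a cart in front of the work surface, level with it; the furniture and walls round the work are solid. World frame = base frame: x ahead of the robot, y to its left, z up, the work surface at z = 0. Lengths are in m, angles in rad, forces in N, time in s.
With the tool pointing down it reaches from about 0.375 to 0.9 m from the base axis. Payload 3.1 kg.
Tool frame: the origin (TCP) lies at the very end of the fingers, on their centre line; the grasp point (between the pads) lies 19 mm behind it (grip_depth is the distance from the TCP to the grasp point, in m); z points along the fingers, y is the line along which they close (so a half turn about z gives the same grasp; the last joint's range is limited). The gripper opens to 85 mm and grips with 20 to 120 N. Pads are 22 mm wide; open, the fingers measure 114 mm over their backs; the gripper's body (76 mm by 85 mm) begins 54 mm behind the grasp point. The pads swing forward as they close: fully open they stand 13 mm farther back than shut.
Start: joints at [-1.462, 0.527, 1.433, -0, 1.181, -0.178], TCP at [0.177, -0.599, 0.231] pointing down, gripper open.
Joint ranges: [-3.08, 3.08], [-0.75, 2.2], [0.22, 2.44], [-1.43, 4.57], [0, 2.65], [-2.85, 2.85]. Speed limits (rad/s): [2.79, 2.79, 3.14, 3.14, 3.14, 3.14].

## Interface

Orientations are given as a unit quaternion [x, y, z, w].
In Python, from station import * gives the robot as it stands.
- The arm moves only by the tool apply_moves, never from a script. Its argument "plan" is a list of rows, each a list of 7 numbers: the shift along the tool's x, y, z in m, then the turn, a rotation vector about the tool's x, y, z in rad, then the gripper command: -1 is fully open, 1 is shut, values between are in proportion. In form: [[dx, dy, dz, wx, wy, wz, jaw], ...]. A call has 1 to 8 rows; each row shifts and turns the commanded pose from where the row before left it, along the tool's axes as they then stand; what a row does not reach is not made up. A row lasts 1/8 s, in which the tool goes at most 62.5 mm and 10.7 degrees, less where a joint would pass 70% of its speed; a pose out of reach is approached as far as the arm can. A call is refused whole if a number of a shift passes 0.0625 or a number of a turn 0.188, either way. A call with a gripper value outside its range is refused whole. The fingers move at their own pace and stop on an object; "force" is the grip in N (left out, the last holds). Time passes only in rows, so rows that do not move let the fingers close. It gives the time, the measured TCP pose, the force, the opening and the grip force at its end, in the units of the state.
- sense(): the state, without advancing time (a new reading comes with each control period).
- snapshot(name): name is "scene" or "top" or "wrist"; returns the picture (384x512x3 uint8, red, green, blue); there is no depth.
- calibration(name): a dict with "camera_matrix" (3x3 intrinsics, pixels), "k1" (the pictures are not rectified: a ray, as slopes to the right and down, at radius r is drawn at 1 + k1 r^2 times it, then the intrinsics apply), "R" (3x3) and "t" (3): a world point X has camera coordinates R X + t; the wrist camera has in their place "mount" (4x4, takes a point from camera to tool coordinates, whose origin is the TCP and whose axes are the flange's). Camera axes: x right, y down, z forward; pixel columns grow to the right and rows downward; lengths in m; the calibration is good to about 2 mm. A picture is of the moment at which its call begins: read the wrist's pose just before it. calibration takes no time and is no camera call.
- sign_off(): hands the job in; it is judged then, once.
The state is a dict: "t": time; "q": joint angles; "qd": joint speeds; "tau": joint torques, N m; "tcp_pos": TCP position; "tool_rot": TCP orientation; "force": force on the tool from outside, world axes, zero at the start; "ft_torque": the same for the moment, N m; "finger_gap": opening from 0.0 (shut) to 1.0 (fully open); "gripper_force": force on a finger pad.
Only numpy, scipy, OpenCV 4.12 (cv2) and the standard library are available. Lean on these libraries where they do the work, as an engineer would, in place of code of your own. Each camera call takes 0.05 s, during which the arm holds its last target. There are 200 camera calls.

## Working session

There is one attempt and no reset: what is moved stays moved. The work goes in short steps, Python scripts to look and compute and a tool call to move; the robot and the scene stay as the last step left them, time stands still between calls to the robot, and variables do not carry over. Pictures are saved under pics/ and viewed, at most 10 in all, crops included, and the job is handed in when it is done.

Besides the shell and the picture viewer there is one more tool, called after "Emit:" as name(argument=value, ...), one argument or row to a line, values as JSON. apply_moves: Moves the arm, as the interface text tells. Its arguments: {"type":"object","properties":{"plan":{"type":"array"},"force":{"type":"number"}},"required":["plan"]}

```bash
mkdir -p pics; python3 - <<'E'
from station import *
import cv2,numpy as np
a=snapshot("scene");b=snapshot("top")
cv2.imwrite("pics/scene.png",cv2.resize(a[:,:,::-1],(800,600),interpolation=cv2.INTER_CUBIC));cv2.imwrite("pics/top.png",cv2.resize(b[:,:,::-1],(800,600),interpolation=cv2.INTER_CUBIC))
np.save("scene.npy",a);np.save("top.npy",b)
for n in("scene","top"):
    c=calibration(n);print(n,c["camera_matrix"],c["k1"],-np.array(c["R"]).T@np.array(c["t"]),c["R"])
print(sense())
E
```

```text
scene [[390.86496439   0.         251.33696294]
 [  0.         390.86496439 196.29259229]
 [  0.           0.           1.        ]] -0.09492624366915339 [-0.19636325 -0.65709781  1.25533825] [[ 0.70833572 -0.70587267 -0.00206699]
 [-0.53218841 -0.53211713 -0.6585035 ]
 [ 0.46371974  0.46754158 -0.75257483]]
top [[403.46618946   0.         256.72688499]
 [  0.         403.46618946 195.41921794]
 [  0.           0.           1.        ]] -0.026661563777785675 [0.31079646 0.08079197 1.29167389] [[ 0.01090264 -0.99976325  0.0188303 ]
 [-0.98194098 -0.01426144 -0.18864923]
 [ 0.18887312 -0.01643347 -0.98186399]]
{'t': 0.1, 'q': array([-1.46146455e+00,  5.28405361e-01,  1.43379106e+00, -2.82382040e-06,
        1.18141196e+00, -1.78495437e-01]), 'qd': array([-0.00010235, -0.00338714, -0.00128963, -0.00165155, -0.00044097,
       -0.00096957]), 'tau': array([ 1.56516599e-04, -4.43303776e+01, -1.78586161e+01, -2.25066815e-04,
        3.91069523e-03,  7.96923786e-06]), 'tcp_pos': array([ 0.17737584, -0.59861696,  0.23040635]), 'tool_rot': array([ 9.89661718e-01,  1.43417809e-01,  3.35419476e-05, -1.00730678e-03]), 'force': array([-0.62404179, -0.6881837 , -0.0108001 ]), 'ft_torque': array([-0.01550705, -0.00508058,  0.02148691]), 'gripper_force': 0.0, 'finger_gap': 1.0022026117180551}
```

View pics/top.png

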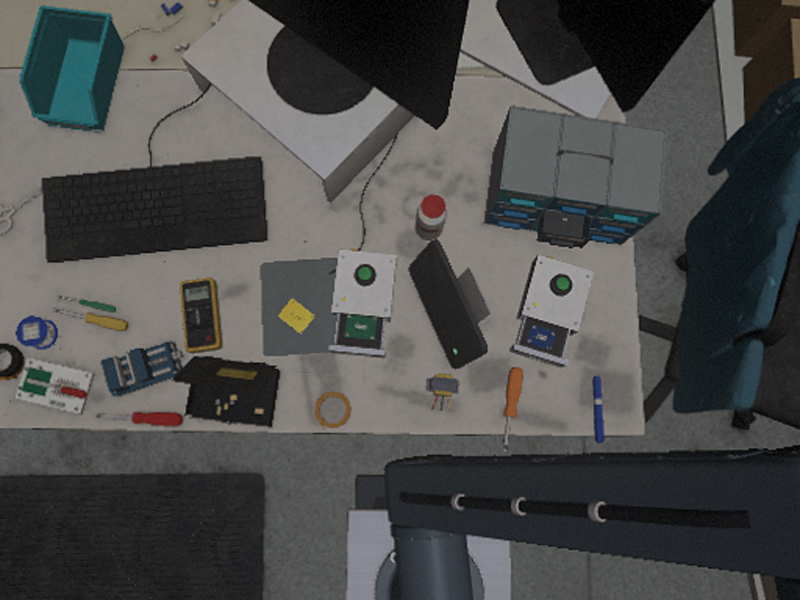

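View pics/scene.png

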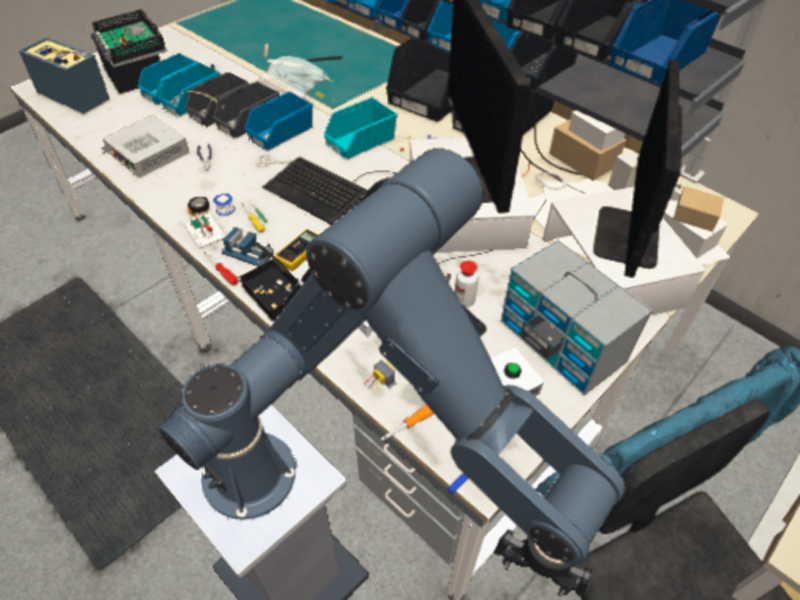

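The top view shows the blue module's drawer in the right-hand box: button at about (562,284), white top spanning (520–592, 256–333), plate around (540,357). The nut driver lies at (513,400) just in front of it, with a black stand to its left. The scene view shows only part of the box behind the arm, button at (513,369).

```bash
cat > h.py <<'E'
import numpy as np,cv2
from station import *
def ray(name,uv):
    c=calibration(name);K=np.array(c["camera_matrix"]);k=c["k1"]
    n=cv2.undistortPoints(np.array(uv,float).reshape(-1,1,2),K,np.array([k,0,0,0,0.])).reshape(-1,2)
    R=np.array(c["R"]);o=-R.T@np.array(c["t"]);return o,np.c_[n,np.ones(len(n))]@R
def plane(name,uv,z):
    o,d=ray(name,uv);return o+d*((z-o[2])/d[:,2])[:,None]
E
python3 - <<'E'
from h import *
im=np.load("top.npy");hsv=cv2.cvtColor(im,cv2.COLOR_RGB2HSV)
def comps(m,lo,roi):
    M=np.zeros(m.shape,np.uint8);x0,y0,x1,y1=roi;M[y0:y1,x0:x1]=m[y0:y1,x0:x1]
    n,l,s,c=cv2.connectedComponentsWithStats(M)
    return [(c[i],s[i],l==i) for i in range(1,n) if s[i,4]>=lo]
roi=(325,155,385,240)
g=(cv2.inRange(hsv,(45,90,50),(80,255,255)))
for c,s,_ in comps(g,15,roi):print("btn",c,s,plane("top",[c],.066))
for thr in(175,195):
  w=((hsv[:,:,1]<25)&(hsv[:,:,2]>thr)).astype(np.uint8)*255
  for c,s,m in comps(w,30,roi):
    p=cv2.findContours(m.astype(np.uint8),0,2)[0][0].reshape(-1,2)
    P=plane("top",p,.058)[:,:2].astype(np.float32)
    print(thr,"white",c,s,cv2.minAreaRect(P))
cv2.imwrite("pics/crop.png",cv2.resize(im[150:300,300:420,::-1],(640,800))[:600] if 0 else cv2.resize(im[155:290,310:400,::-1],(400,600),interpolation=cv2.INTER_NEAREST))
# scene-view check of button
b=np.load("scene.npy");g=cv2.inRange(cv2.cvtColor(b,cv2.COLOR_RGB2HSV),(45,90,50),(80,255,255))
for c,s,_ in comps(g,10,(310,225,350,250)):print("scene btn",c,s,plane("scene",[c],.066))
E
```

```text
btn [359.6        180.96363636] [356 177   8   9  55] [[ 0.59742179 -0.26190183  0.066     ]]
scene btn [327.97959184 235.57142857] [324 232   9   8  49] [[ 0.60120449 -0.25832196  0.066     ]]
```

View pics/crop.png

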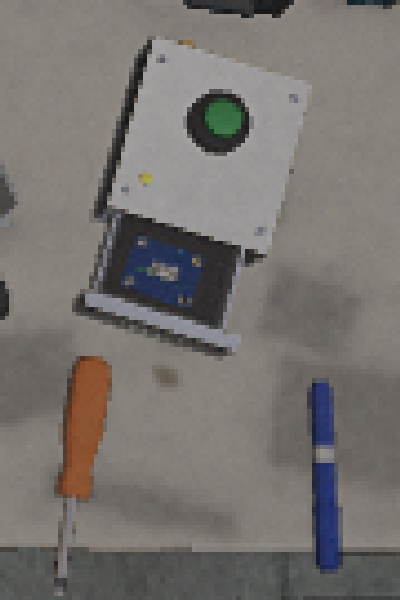

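The crop shows the blue box clearly: top corners at about (151,38), (311,85), (267,258), (107,210), plate top from (85,292) to (240,337) with its outer edge at (82,305)–(236,350). The driver's handle begins at (92,357), left of the plate's middle.

```bash
python3 - <<'E'
from h import *
f=lambda p:np.array(p)/4.444+[310,155]-.5
C=plane("top",f([(151,38),(311,85),(267,258),(107,210)]),.058)[:,:2];print(C,C.mean(0))
for i in range(4):print(np.linalg.norm(C[i]-C[(i+1)%4]))
ax=(C[0]+C[1]-C[2]-C[3]);print("yaw x",np.arctan2(ax[1],ax[0]));ay=C[0]+C[3]-C[1]-C[2];print("yaw y",np.arctan2(-ay[0],ay[1]))
E_=plane("top",f([(82,303),(237,349),(88,291),(241,336)]),.055)[:,:2];print(E_,np.linalg.norm(E_[0]-E_[1]))
yaw=np.arctan2(ax[1],ax[0])*.5+.5*np.arctan2(-ay[0],ay[1]);u=np.array([np.cos(yaw),np.sin(yaw)]);print(yaw,(E_-C.mean(0))@u, (E_-C.mean(0))@[-u[1],u[0]])
print("btn off",(np.array([.5974,-.2619])-C.mean(0))@u,(np.array([.5974,-.2619])-C.mean(0))@[-u[1],u[0]])
D=plane("top",f([(92,357),(75,497),(60,590),(75,370),(110,370)]),.013)[:,:2];print("driver",D,(D-C.mean(0))@u,(D-C.mean(0))@[-u[1],u[0]])
D=plane("top",f([(320,382)]),.01)[:,:2];print("marker",D)
from scipy.spatial.transform import Rotation as R
print(R.from_quat(sense()["tool_rot"]).as_matrix().round(3))
E
```

```text
[[ 0.65695005 -0.2146729 ]
 [ 0.62419098 -0.32871178]
 [ 0.49890597 -0.29169302]
 [ 0.53146803 -0.17980599]] [ 0.57787876 -0.25372092]
0.11865084401236248
0.13063967018385303
0.11652894387291175
0.13023609184722001
yaw x -0.2791767510408187
yaw y -0.2814513397856183
[[ 0.46597144 -0.16130107]
 [ 0.43516004 -0.26891533]
 [ 0.47444177 -0.16569147]
 [ 0.44425167 -0.27206587]] 0.11193824967667465
-0.28031404541321847 [-0.13310805 -0.13294456 -0.1237537  -0.12333617] [ 0.05785258 -0.05408555  0.05597693 -0.05459785]
btn off 0.021022106063034906 -0.0024591387368217937
driver [[ 0.43242917 -0.17587517]
 [ 0.33339527 -0.16160851]
 [ 0.26908564 -0.14978739]
 [ 0.4229865  -0.16344509]
 [ 0.42327575 -0.18861174]] [-0.16130909 -0.26042453 -0.32549447 -0.17382207 -0.16658158] [0.03456761 0.02087896 0.01444695 0.04390014 0.01979581]
marker [[ 0.41660724 -0.34096414]]
[[ 0.959  0.284 -0.   ]
 [ 0.284 -0.959  0.002]
 [ 0.    -0.002 -1.   ]]
```

Sizes check out: the top measures 118 × 130 mm and the plate 112 mm. That puts the box centre at (0.578, -0.254), yaw -0.280, with the drawer about 57 mm out. I'll turn the tool to the box axes, shut the fingers, then move over to the plate.

Emit:
apply_moves(
  plan=[
    [0,0,0,0,0,0.142,1],
    [0,0,0,0,0,0.142,1],
    [0,0,0,0,0,0.142,1],
    [0,0,0,0,0,0.142,1],
    [0,0,0,0,0,0,1],
  ],
  force=30,
)

```text
t: 0.72
tcp_pos: [0.1774, -0.5989, 0.2308]
tool_rot: [0.99, -0.139, -0.0, -0.001]
force: [-0.1, -0.1, -0.5]
finger_gap: 0.004
gripper_force: 0.0
```

Emit:
apply_moves(
  plan=[
    [0.0143,-0.0538,0,0,0,0,1],
    [0.0143,-0.0538,0,0,0,0,1],
    [0.0143,-0.0538,0,0,0,0,1],
    [0.0143,-0.0538,0,0,0,0,1],
    [0.0143,-0.0538,0,0,0,0,1],
    [0.0143,-0.0538,0,0,0,0,1],
    [0.0143,-0.0538,0,0,0,0,1],
    [0.0143,-0.0538,0,0,0,0,1],
  ],
)

```text
t: 1.72
tcp_pos: [0.4071, -0.2158, 0.2314]
tool_rot: [0.99, -0.138, 0.0, 0.0]
force: [0.9, 0.3, -0.1]
finger_gap: -0.004
gripper_force: 0.0
```

```bash
cat > w.py <<'E'
from h import *
from scipy.spatial.transform import Rotation as R
s=sense();p=s["tcp_pos"];M=R.from_quat(s["tool_rot"]).as_matrix()
c=np.array([.5779,-.2537]);u=np.array([np.cos(-.2803),np.sin(-.2803)]);v=np.array([-u[1],u[0]])
d=p[:2]-c;print("t",s["t"],"p",p.round(4),"box uv",(d@u).round(4),(d@v).round(4),"yaw",np.arctan2(M[1,0],M[0,0]).round(3),"tilt",M[:2,2].round(4),"F",s["force"].round(2),"gap",round(s["finger_gap"],3))
E
python3 w.py; python3 - <<'E'
from h import *
cv2.imwrite("pics/wrist1.png",cv2.resize(snapshot("wrist")[:,:,::-1],(800,600)))
E
```

```text
t 1.725 p [ 0.4071 -0.2158  0.2314] box uv -0.1746 -0.0108 yaw -0.278 tilt [ 0.0004 -0.0003] F [ 0.93  0.25 -0.13] gap -0.004
```

View pics/wrist1.png

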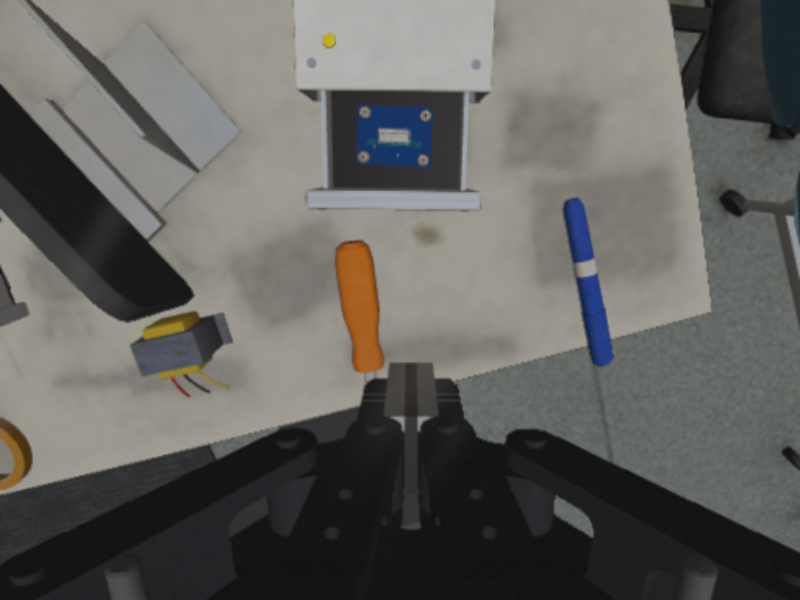

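The wrist view shows the plate square to the tool at (393,200), the shut fingers at (410,380), and the driver's handle left of and below finger height (360,300). I'll lower to z≈0.038, which is above the driver.

Emit:
apply_moves(
  plan=[
    [0,-0.001,0.035,0,0,0,1],
    [0,-0.001,0.035,0,0,0,1],
    [0,-0.001,0.035,0,0,0,1],
    [0,-0.001,0.035,0,0,0,1],
    [0,0,0.03,0,0,0,1],
    [0,0,0.023,0,0,0,1],
    [0,0,0,0,0,0,1],
  ],
)

```text
t: 2.65
tcp_pos: [0.4067, -0.213, 0.037]
tool_rot: [0.99, -0.139, -0.002, -0.001]
force: [-0.4, 0.2, 0.3]
finger_gap: -0.0
gripper_force: 0.0
```

Emit:
apply_moves(
  plan=[
    [0.01,0,0,0,0,0,1],
    [0.01,0,0,0,0,0,1],
    [0.006,0,0,0,0,0,1],
    [0.006,0,0,0,0,0,1],
    [0.006,0,0,0,0,0,1],
    [0.006,0,0,0,0,0,1],
    [0.006,0,0,0,0,0,1],
  ],
)

```text
t: 3.52
tcp_pos: [0.4556, -0.2271, 0.0383]
tool_rot: [0.99, -0.14, -0.0, -0.0]
force: [-1.8, 0.3, 1.2]
finger_gap: -0.001
gripper_force: 0.8
```

Emit:
apply_moves(
  plan=[
    [0.006,0,0,0,0,0,1],
    [0.006,0,0,0,0,0,1],
    [0.006,0,0,0,0,0,1],
    [0.006,0,0,0,0,0,1],
    [0.004,0,0,0,0,0,1],
    [0.003,0,0,0,0,0,1],
    [0.003,0,0,0,0,0,1],
  ],
)

```text
t: 4.4
tcp_pos: [0.4883, -0.2368, 0.0383]
tool_rot: [0.99, -0.14, -0.0, 0.0]
force: [-2.4, -1.3, 0.2]
finger_gap: 0.004
gripper_force: 0.8
```

Emit:
apply_moves(
  plan=[
    [0.002,0,0,0,0,0,1],
    [0.002,0,0,0,0,0,1],
    [0,0,0,0,0,0,1],
  ],
)

```text
t: 4.78
tcp_pos: [0.4924, -0.2379, 0.0383]
tool_rot: [0.99, -0.14, 0.0, 0.0]
force: [-0.2, -0.8, 0.4]
finger_gap: 0.001
gripper_force: 0.2
```

```bash
python3 w.py
```

```text
t 4.775 p [ 0.4924 -0.2379  0.0383] box uv -0.0865 -0.0084 yaw -0.28 tilt [ 0.0006 -0.0002] F [-0.18 -0.79  0.42] gap 0.001
```

Not yet at the stop, since the force stays low. I'll keep going in small steps until it rises.

Emit:
apply_moves(
  plan=[
    [0.0015,0,0,0,0,0,1],
    [0.0015,0,0,0,0,0,1],
  ],
)

```text
t: 5.03
tcp_pos: [0.4949, -0.2385, 0.0383]
tool_rot: [0.99, -0.14, -0.0, -0.0]
force: [-1.7, 0.1, 0.7]
finger_gap: -0.002
gripper_force: 0.8
```

Emit:
apply_moves(
  plan=[
    [0.0015,0,0,0,0,0,1],
    [0.0015,0,0,0,0,0,1],
  ],
)

```text
t: 5.28
tcp_pos: [0.4951, -0.2384, 0.0383]
tool_rot: [0.99, -0.139, -0.003, -0.001]
force: [-10.3, -1.9, 6.8]
finger_gap: 0.0
gripper_force: 4.6
```

The force jumped to 10 N and motion stopped, so the drawer is home. I'll hold briefly, back off straight, rise, and check with a picture.

Emit:
apply_moves(
  plan=[
    [0,0,0,0,0,0,1],
    [0,0,0,0,0,0,1],
    [0,0,0,0,0,0,1],
    [-0.006,0,0,0,0,0,1],
    [-0.012,0,0,0,0,0,1],
    [-0.015,0,0,0,0,0,1],
  ],
)

```text
t: 6.02
tcp_pos: [0.4661, -0.2302, 0.0384]
tool_rot: [0.99, -0.14, 0.001, 0.0]
force: [0.5, 0.0, 1.0]
finger_gap: -0.005
gripper_force: 0.0
```

Emit:
apply_moves(
  plan=[
    [0,0,-0.03,0,0,0,1],
    [0,0,-0.04,0,0,0,1],
    [0,0,-0.04,0,0,0,1],
    [0,0,0,0,0,0,1],
  ],
)

```text
t: 6.52
tcp_pos: [0.4679, -0.2315, 0.1512]
tool_rot: [0.99, -0.14, 0.003, 0.002]
force: [-1.1, 0.4, 0.0]
finger_gap: -0.0
gripper_force: 0.0
```

```bash
python3 w.py; python3 - <<'E'
from h import *
from scipy.spatial.transform import Rotation as R
s=sense();im=snapshot("wrist");cv2.imwrite("pics/wrist2.png",cv2.resize(im[:,:,::-1],(800,600)))
c=calibration("wrist");K=np.array(c["camera_matrix"]);m=np.array(c["mount"])
g=cv2.inRange(cv2.cvtColor(im,cv2.COLOR_RGB2HSV),(45,90,50),(80,255,255))
n,l,st,ce=cv2.connectedComponentsWithStats(g)
M=R.from_quat(s["tool_rot"]).as_matrix();o=M@m[:3,3]+s["tcp_pos"];print("cam",o)
for i in range(1,n):
    if st[i,4]>100:
        q=cv2.undistortPoints(ce[i].reshape(1,1,2),K,np.array([c["k1"],0,0,0,0.])).ravel()
        d=M@m[:3,:3]@np.r_[q,1]
        for z in(.066,.075):print(ce[i],st[i],o+d*(z-o[2])/d[2], "diam",st[i,2]/K[0,0]*(o[2]-z))
E
```

```text
t 6.525 p [ 0.4679 -0.2315  0.1512] box uv -0.1119 -0.0091 yaw -0.28 tilt [ 0.0063 -0.0046] F [-1.12  0.44  0.03] gap -0.0
cam [ 0.53176463 -0.24968167  0.2933219 ]
[249.44365482  11.41827411] [228   0  44  28 985] [ 0.59461007 -0.25920636  0.066     ] diam 0.0318011244024592
[249.44365482  11.41827411] [228   0  44  28 985] [ 0.59212193 -0.25882927  0.075     ] diam 0.030542072276578184
```

View pics/wrist2.png

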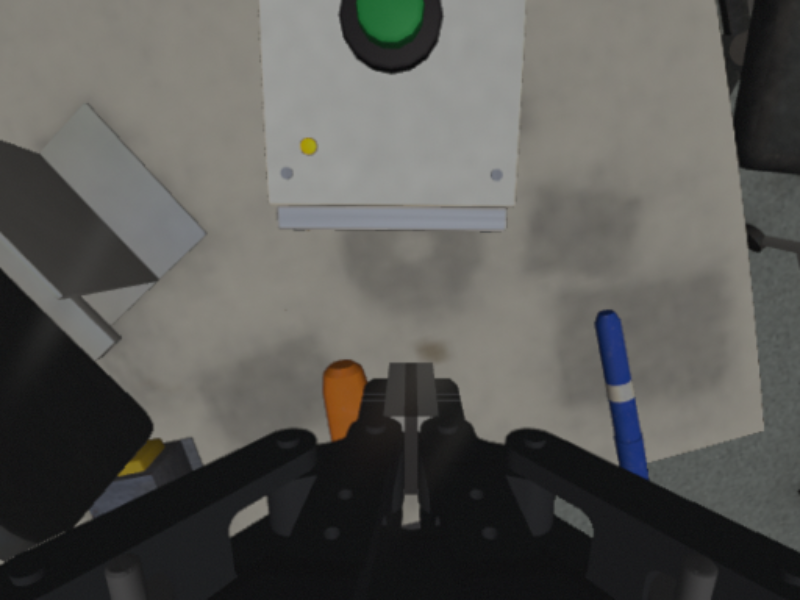

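The wrist view shows the drawer plate (393,218) flush against the case, and the driver and marker undisturbed. The button is clipped at the top (390,15), so I'll combine it with the other views: about (0.594, -0.259), top near z≈0.073. Next I move above it.

Emit:
apply_moves(
  plan=[
    [0.0322,-0.0021,0,0,0,0,1],
    [0.0322,-0.0021,0,0,0,0,1],
    [0.0322,-0.0021,0,0,0,0,1],
    [0.0322,-0.0022,0,0,0,0,1],
    [0,0,0.03,0,0,0,1],
    [0,0,0.03,0,0,0,1],
    [0,0,0,0,0,0,1],
  ],
)

```text
t: 7.45
tcp_pos: [0.5893, -0.2557, 0.0838]
tool_rot: [0.99, -0.14, -0.004, -0.002]
force: [0.1, -0.2, 0.6]
finger_gap: 0.003
gripper_force: 0.0
```

```bash
python3 w.py
```

```text
t 7.45 p [ 0.5893 -0.2557  0.0838] box uv 0.0115 0.0012 yaw -0.28 tilt [-0.0079  0.0054] F [ 0.07 -0.17  0.63] gap 0.003
```

Emit:
apply_moves(
  plan=[
    [0.004,0.002,0.002,0,0,0,1],
    [0,0,0.003,0,0,0,1],
    [0,0,0.003,0,0,0,1],
    [0,0,0,0,0,0,1],
  ],
)

```text
t: 7.95
tcp_pos: [0.5955, -0.2608, 0.0806]
tool_rot: [0.99, -0.14, 0.0, 0.0]
force: [-0.7, 0.5, 0.0]
finger_gap: -0.0
gripper_force: 0.0
```

Emit:
apply_moves(
  plan=[
    [0,0,0.0015,0,0,0,1],
    [0,0,0.0015,0,0,0,1],
    [0,0,0,0,0,0,1],
  ],
)

```text
t: 8.32
tcp_pos: [0.5957, -0.2609, 0.0776]
tool_rot: [0.99, -0.14, 0.0, 0.0]
force: [0.1, 0.8, 3.2]
finger_gap: 0.004
gripper_force: 1.4
```

Contact. I'll press on in small steps to the bottom stop.

Emit:
apply_moves(
  plan=[
    [0,0,0.0015,0,0,0,1],
    [0,0,0.0015,0,0,0,1],
    [0,0,0,0,0,0,1],
  ],
)

```text
t: 8.7
tcp_pos: [0.5957, -0.2609, 0.0745]
tool_rot: [0.99, -0.14, 0.0, 0.0]
force: [-0.1, 1.0, 4.0]
finger_gap: 0.007
gripper_force: 2.3
```

Emit:
apply_moves(
  plan=[
    [0,0,0.0015,0,0,0,1],
    [0,0,0.001,0,0,0,1],
    [0,0,0,0,0,0,1],
  ],
)

```text
t: 9.07
tcp_pos: [0.5957, -0.2609, 0.0739]
tool_rot: [0.99, -0.14, 0.0, 0.0]
force: [-3.0, 1.1, 13.6]
finger_gap: -0.0
gripper_force: 7.1
```

The bottom stop is reached at 13.6 N, and it was held there. Now release, rise, and check before handing in.

Emit:
apply_moves(
  plan=[
    [0,0,0,0,0,0,1],
    [0,0,0,0,0,0,1],
    [0,0,-0.005,0,0,0,1],
    [0,0,-0.01,0,0,0,1],
    [0,0,-0.03,0,0,0,1],
    [0,0,-0.04,0,0,0,1],
    [0,0,-0.04,0,0,0,1],
    [0,0,0,0,0,0,1],
  ],
)

```text
t: 10.07
tcp_pos: [0.5975, -0.262, 0.2004]
tool_rot: [0.99, -0.14, 0.003, 0.002]
force: [0.4, 0.3, -0.1]
finger_gap: 0.0
gripper_force: 0.0
```

Emit:
apply_moves(
  plan=[
    [-0.04,0,-0.01,0,0,0,1],
    [-0.05,0,-0.01,0,0,0,1],
    [-0.05,0,-0.01,0,0,0,1],
    [0,0,0,0,0,0,1],
    [0,0,0,0,0,0,1],
  ],
)

```text
t: 10.7
tcp_pos: [0.4613, -0.2223, 0.2264]
tool_rot: [0.99, -0.14, 0.0, -0.0]
force: [-0.3, -0.5, 1.0]
finger_gap: -0.001
gripper_force: 0.0
```

```bash
python3 w.py; python3 - <<'E'
from h import *
cv2.imwrite("pics/wrist3.png",cv2.resize(snapshot("wrist")[:,:,::-1],(800,600)))
E
```

```text
t 10.7 p [ 0.4613 -0.2223  0.2264] box uv -0.1207 -0.0021 yaw -0.281 tilt [ 0.0002 -0.    ] F [-0.3  -0.54  0.97] gap -0.001
```

View pics/wrist3.png

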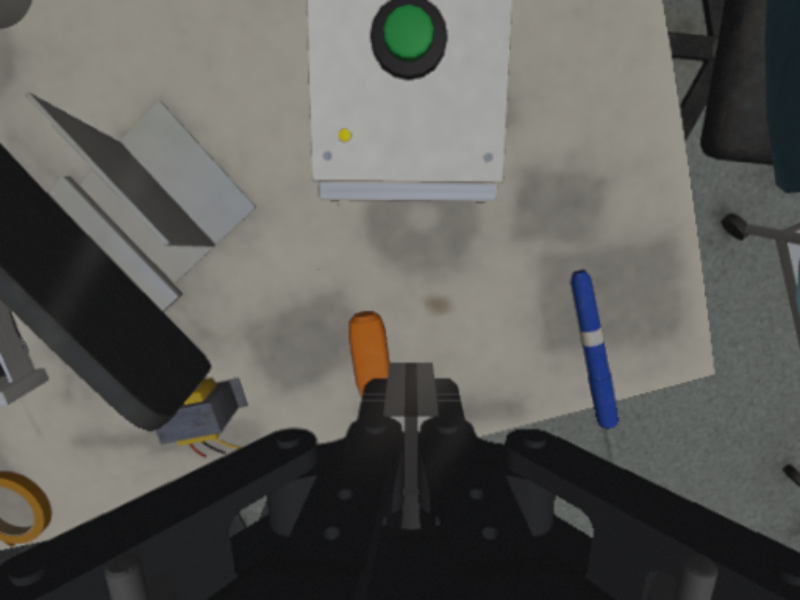

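The wrist view shows the drawer flush (408,190), the button up (409,32), and the arm clear of everything.

```bash
python3 -c "
from station import *
print(sign_off())"
```

```text
the job is handed in; nothing more can be done
None
```

I pushed the blue module's drawer fully home, pressed its start button to the stop and let it come back up, and handed the job in after about 11 s of robot time; no verdict came back, but the last wrist view shows the drawer flush and the button up, with nothing I could see disturbed (the green box was out of that view).

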